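# Gauge the washer drive unit's bore and fit the matching coupling

### The job

Take the depth rod from its stand, lower it upright into the open bore of the washer drive unit until it touches the bottom, and stand it back in its stand. Then take the coupling, short or long, whose length suits that depth, lower it into the bore and turn it under light pressure until its lug drops into the hidden slot, so that the top of its collar ends up flush with the top of the bore housing; let go of it. Leave the other coupling in the caddy and everything else on the table where it is.

Things in the scene. Friction and masses are not known exactly. Their poses are not given: they have to be found in the camera images.
- bore_mouth (a point): Centre of the open bore's mouth, 80 mm above the table, z up. The bore is 35 mm in diameter and blind: its flat floor is either 40 or 58 mm below the mouth. Centred in the floor is a straight slot 28 mm long x 13 mm wide x 10 mm deep (too narrow for the rod). The slot's long direction is unknown but within 52 degrees of this point's x axis, either way.
- unit: Washer drive unit, fixed; origin on the table under the bore's axis. Round upright aluminium bore housing 72 mm in diameter, 80 mm tall, open on top; in its +x direction, 118 mm away, a closed grey motor can 90 mm in diameter, 80 mm tall; both on a dark steel base plate 240 x 100 x 6 mm.
- rod_grip (a point): Depth rod, plain aluminium, 0.1 kg, standing upright in its stand: total length 152 mm, 18 mm in diameter with a flat lower end, and a thicker round grip head 26 mm in diameter over its top 42 mm. This point is on its axis, 130 mm above its lower end, in the middle of the head. Two thin black rings are 40 and 58 mm from the lower end.
- rod_tip (a point): Centre of the lower end of the depth rod. As it stands in the stand it is 10 mm above the table. z points along the rod to the head.
- rodstand_hole0 (a point): Centre of the mouth of the rod stand's hole, on the top of the stand, 40 mm above the table. The stand is a fixed black block 65 x 65 x 40 mm; its one hole is 24 mm in diameter and 30 mm deep.
- caddy: Caddy for the couplings: fixed grey block 160 (x) x 65 (y) x 30 mm, origin at the centre of its underside. Its two holes, 37 mm in diameter and 20 mm deep, are 42 mm either side of the centre along its x axis.
- short_grip (a point): Short steel drive coupling, 98 mm long, 0.25 kg, upright in either of the caddy's holes, foot on the hole's floor. Its top is a flat upright tang 26 mm wide (x) x 14 mm thick (y) x 50 mm tall, to be gripped across the 14 mm. This point is on the axis, in the tang, 78 mm above the foot, 30 mm above the collar's top. A half turn about z makes no difference.
- short_collar (a point): Centre of the flat top face of the short coupling's collar (32 mm in diameter, 10 mm thick, right below the tang), 48 mm above its foot. It suits the 40 mm deep bore: with the lug down in the slot the collar is flush with the housing's top; with the lug still resting on the floor it is 8 mm proud.
- short_foot (a point): Centre of the underside of the short coupling's driving lug: a straight bar 24 mm long (along x, like the tang's width) x 9 mm wide x 8 mm high. Above it is a guide disc 32 mm in diameter, 8 to 20 mm above the foot, chamfered 2.5 x 4 mm below, then a 22 mm shaft up to the collar.
- long_grip (a point): Long steel drive coupling, 116 mm long, 0.25 kg, upright in either of the caddy's holes, foot on the hole's floor. Its top is a flat upright tang 26 mm wide (x) x 14 mm thick (y) x 50 mm tall, to be gripped across the 14 mm. This point is on the axis, in the tang, 96 mm above the foot, 30 mm above the collar's top. A half turn about z makes no difference.
- long_collar (a point): Centre of the flat top face of the long coupling's collar (32 mm in diameter, 10 mm thick, right below the tang), 66 mm above its foot. It suits the 58 mm deep bore: with the lug down in the slot the collar is flush with the housing's top; with the lug still resting on the floor it is 8 mm proud.
- long_foot (a point): Centre of the underside of the long coupling's driving lug: a straight bar 24 mm long (along x, like the tang's width) x 9 mm wide x 8 mm high. Above it is a guide disc 32 mm in diameter, 8 to 20 mm above the foot, chamfered 2.5 x 4 mm below, then a 22 mm shaft up to the collar.
- screwdriver: Bystander: screwdriver lying flat nearest the robot, about 200 mm long.
- wrench: Bystander: steel wrench lying flat on the left, about 180 mm long.
- jar: Bystander: glass jar with a steel lid, 64 mm in diameter, 75 mm tall, on the right.
- mug: Bystander: white mug, 76 mm in diameter, 90 mm tall, left.
- tape: Bystander: brown tape roll lying flat, 90 mm in diameter, 25 mm high, right.
Not all that is in view belongs to the job. What is shaped like the part that bears short_grip but blue or red is not meant.

How it is judged:
On the way, in this order (a step that is already met when the one before it is completed fails the run):
1. the depth rod is lowered upright into the bore and its tip touches the bore's floor (horizontal distance between rod_tip and bore_mouth below 0.013 m and z of rod_tip in the frame of bore_mouth below -0.036 m and angle between rod_grip's own z axis and vertical below 0.2 rad and (contact force between rod and floor_a above 0.5 N or contact force between rod and floor_b above 0.5 N)).
2. the rod stands in its stand again, let go (horizontal distance between rod_tip and rodstand_hole0 below 0.008 m and z of rod_tip in the frame of rodstand_hole0 below -0.025 m and angle between rod_grip's own z axis and vertical below 0.15 rad and contact force between rod and the fingers below 0.1 N), for 0.1 s.
3. a coupling's foot is in the bore, at least 20 mm below its mouth (((horizontal distance between short_foot and bore_mouth below 0.008 m and z of short_foot in the frame of bore_mouth below -0.02 m) or (horizontal distance between long_foot and bore_mouth below 0.008 m and z of long_foot in the frame of bore_mouth below -0.02 m))).
At the end, for the whole second after the job is handed in: One coupling is upright (0.1 rad), at rest in the bore, its collar's top flush with the housing's top within 3 mm and centred within 4 mm; the other is within 20 mm of its start; the rod is in its stand, tip within 8 mm of the hole's axis and 25 mm or more below its mouth, tilted under 0.15 rad (horizontal distance between rod_tip and rodstand_hole0 below 0.008 m and z of rod_tip in the frame of rodstand_hole0 below -0.025 m and angle between rod_grip's own z axis and vertical below 0.15 rad and ((z of short_collar in the frame of bore_mouth between -0.003 and 0.003 m and horizontal distance between short_collar and bore_mouth below 0.004 m and angle between short_grip's own z axis and vertical below 0.1 rad and distance of long_grip from where it was at the start of the episode below 0.02 m) or (z of long_collar in the frame of bore_mouth between -0.003 and 0.003 m and horizontal distance between long_collar and bore_mouth below 0.004 m and angle between long_grip's own z axis and vertical below 0.1 rad and distance of short_grip from where it was at the start of the episode below 0.02 m)) and linear speed of each of short, long, rod below 0.02 m/s); the robot touches nothing.
It fails at once if a bystander is pushed more than 40 mm (a lying tool more than 50 mm) (distance of any of screwdriver, wrench from where it was at the start of the episode above 0.05 m or distance of any of jar, mug, tape from where it was at the start of the episode above 0.04 m).
It fails at once if a coupling or the rod is pressed on the bore's floor with over 80 N (contact force between any of short, long, rod and floor_a above 80 N or contact force between any of short, long, rod and floor_b above 80 N).
It also fails if it takes over 72 s, if anything falls off the work surface, if the arm or the gripper's body presses on something with over 40 N, if the wrist force passes 120 N, or if a joint passes its speed limit or range.

### The arm

A 6-joint arm with a two-finger parallel gripper is mounted at the origin on the work surface. World frame = base frame: x ahead of the robot, y to its left, z up, the work surface at z = 0. Lengths are in m, angles in rad, forces in N, time in s.
With the tool pointing down it reaches from about 0.25 to 0.775 m from the base axis. Payload 4 kg.
Tool frame: the origin (TCP) lies at the very end of the fingers, on their centre line; the grasp point (between the pads) lies 19 mm behind it; z points along the fingers, y is the line along which they close (so a half turn about z gives the same grasp; the last joint's range is limited). The gripper opens to 94 mm and grips with 3 to 60 N. Pads are 16 mm wide; open, the fingers measure 119 mm over their backs; the gripper's body (75 mm by 177 mm) begins 78 mm behind the grasp point.
Start: joints at [1.125, 0.087, 1.371, -0, 1.684, -0.103], TCP at [0.185, 0.518, 0.206] pointing down, gripper open.
Joint ranges: [-3.1, 3.1], [-0.76, 2.03], [0.27, 2.55], [-1.08, 4.22], [0.17, 2.65], [-2.57, 2.57]. Speed limits (rad/s): [2.79, 2.79, 3.14, 3.14, 3.14, 3.14].

### API

Orientations are given as [roll, pitch, yaw] about the fixed x, y, z axes, in that order (R = Rz(yaw) Ry(pitch) Rx(roll)).
In Python, from bench import robot, vision gives the robot as it stands.
- The arm moves only by the shell command python3 -m crank 'ROWS'. ROWS is JSON, a list of rows, each a list of 3 entries, a list of its own where there are three numbers: the closure, from 0 (fully open) to 1 (shut), then the shift along the tool's x, y, z in m, then the turn, a rotation vector about the tool's x, y, z in degrees. A call has 1 to 8 rows; each row shifts and turns the commanded pose from where the row before left it, along the tool's axes as they then stand; what a row does not reach is not made up. A row lasts 1/10 s, in which the tool goes at most 50 mm and 8.59 degrees, less where a joint would pass 70% of its speed; a pose out of reach is approached as far as the arm can. A call with a gripper value outside its range is refused whole. The fingers move at their own pace and stop on an object; the grip force is fixed at half the most. Time passes only in rows, so rows that do not move let the fingers close. It gives the time, the measured TCP pose, the force, the opening and the grip force at its end, in the units of the state.
- robot.get_obs(): the state, without advancing time (a new reading comes with each control period).
- vision.snapshot(name): name is "scene" or "side" or "wrist"; returns a dict with "color" (400x640x3 uint8, red, green, blue), "z_map" (400x640 float32, m along the optical axis (not along the pixel's ray), 0 where there is no reading), "fx", "fy", "cx", "cy" (pixels), "R" (3x3) and "t" (3): a world point X has camera coordinates R X + t. Camera axes: x right, y down, z forward; pixel columns grow to the right and rows downward; lengths in m; the calibration is good to about 2 mm. A picture is of the moment at which its call begins.
- robot.close_job(): hands the job in; it is judged then, once.
The state is a dict: "time": time; "joint_positions": joint angles; "qvel": joint speeds; "joint_torque": joint torques, N m; "tool_pos": TCP position; "ee_rot": TCP orientation; "wrist_force": force on the tool from outside, world axes, zero at the start; "wrist_torque": the same for the moment, N m; "width": finger opening in m; "finger_force": force on a finger pad.
Only numpy, scipy, OpenCV 4.12 (cv2) and the standard library are available. Lean on these libraries where they do the work, as an engineer would, in place of code of your own. Each camera call takes 0.05 s, during which the arm holds its last target. There are 200 camera calls.

## Working session

There is one attempt and no reset: what is moved stays moved. The work goes in short steps, Python scripts to look and compute and a shell command to move; the robot and the scene stay as the last step left them, time stands still between calls to the robot, and variables do not carry over. Pictures are saved under pics/ and viewed, at most 10 in all, crops included, and the job is handed in when it is done.

```bash
mkdir -p pics; ls; cat > h.py <<'E'
import numpy as np, cv2, sys
from bench import robot, vision
def snap(n,f=None):
    s=vision.snapshot(n)
    np.savez('last_%s.npz'%n,**{k:np.array(v) for k,v in s.items()})
    if f: cv2.imwrite('pics/'+f,s['color'][:,:,::-1])
    return s
def load(n): return dict(np.load('last_%s.npz'%n))
def cloud(s):
    z=s['z_map'];v,u=np.mgrid[:z.shape[0],:z.shape[1]]
    P=np.stack([(u-s['cx'])/s['fx']*z,(v-s['cy'])/s['fy']*z,z],-1)
    return (P-s['t'])@s['R']   # R^T (P-t)
def pt(s,u,v):return cloud(s)[v,u]
def onplane(s,u,v,h):
    d=np.array([(u-s['cx'])/s['fx'],(v-s['cy'])/s['fy'],1])@s['R'];c=-s['R'].T@s['t']
    return c+d*(h-c[2])/d[2]
def proj(s,X):
    p=s['R']@np.array(X)+s['t'];return p[0]/p[2]*s['fx']+s['cx'],p[1]/p[2]*s['fy']+s['cy']
E
python3 - <<'E'
from h import *
for n in('scene','side','wrist'):
    s=snap(n,n+'0.png');print(n,-s['R'].T@s['t'],s['fx'])
o=robot.get_obs();print({k:np.round(v,3) for k,v in o.items()})
E
```

```text
pics
scene [ 1.0528277  -0.46933644  0.69495578] 371.0990294738406
side [ 0.14262028 -0.66139539  0.84728227] 403.61750437736737
wrist [0.10776255 0.54605491 0.38259976] 349.2770311271851
{'time': np.float64(0.15), 'joint_positions': array([ 1.125,  0.088,  1.372, -0.   ,  1.684, -0.103]), 'qvel': array([-0.   , -0.001, -0.005,  0.   ,  0.001,  0.001]), 'joint_torque': array([ 1.0000e-03, -3.4065e+01, -3.0279e+01,  7.2000e-02,  3.1000e-02,
       -0.0000e+00]), 'tool_pos': array([0.185, 0.518, 0.205]), 'ee_rot': array([-3.14 , -0.   ,  2.799]), 'wrist_force': array([-0.557,  0.299, -0.197]), 'wrist_torque': array([-0.017, -0.019, -0.031]), 'finger_force': np.float64(0.0), 'width': np.float64(0.094)}
```

View pics/scene0.png

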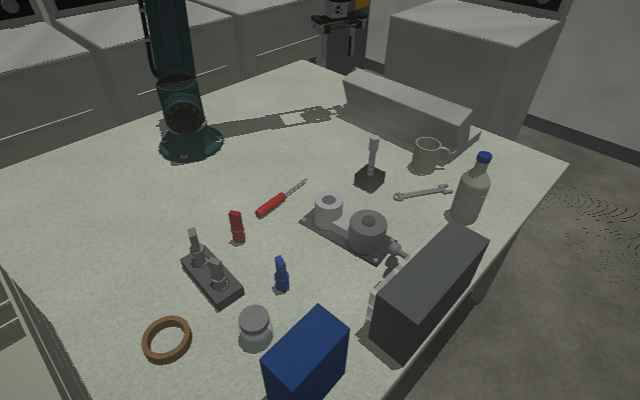

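View pics/side0.png

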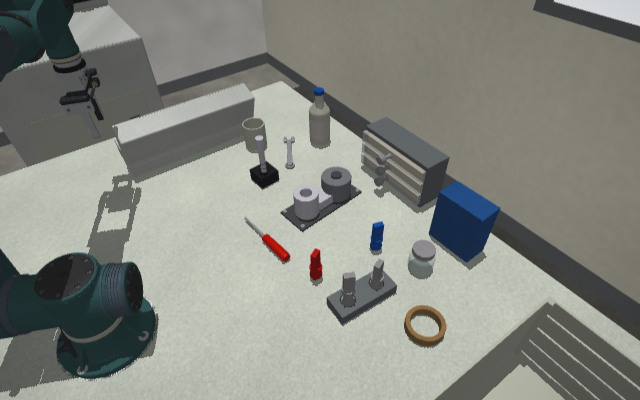

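The scene view shows the rod and its stand at (372,160), the bore housing (light, open) at (328,203), the motor can at (367,225), and the caddy with couplings at (195,240) and (217,270). In the side view the same things are at (263,160), (306,198), (336,180), (349,288) and (377,275). Next I'll locate them with depth.

```bash
python3 - <<'E'
from h import *
for n,boxes in (('scene',dict(rod=(350,125,400,195),unit=(295,180,390,260),caddy=(175,220,250,310))),('side',dict(rod=(245,130,285,190),unit=(280,160,365,225),caddy=(325,250,400,325)))):
    s=load(n);C=cloud(s)
    for k,(a,b,c,d) in boxes.items():
        P=C[b:d,a:c].reshape(-1,3);P=P[np.isfinite(P).all(1)]
        for lo,hi in dict(rod=[(.034,.046),(.13,.157),(.157,.17)],unit=[(.003,.012),(.074,.086)],caddy=[(.025,.035),(.068,.08),(.086,.1),(.1,.112),(.112,.13)])[k]:
            Q=P[(P[:,2]>lo)&(P[:,2]<hi)]
            if len(Q)<4: continue
            r=cv2.minAreaRect(Q[:,:2].astype(np.float32)*1000)
            print(n,k,lo,len(Q),Q.mean(0).round(4),[np.round(x,1) for x in r])
            if k=='unit' and lo>.05:
                _,l,ce=cv2.kmeans(Q[:,:2].astype(np.float32),2,None,(3,50,1e-5),5,0)
                for i in(0,1):
                    q=Q[l[:,0]==i];print('   ',len(q),ce[i],cv2.minEnclosingCircle(q[:,:2].astype(np.float32)))
            if k=='caddy' and lo>.05:
                _,l,ce=cv2.kmeans(Q[:,:2].astype(np.float32),2,None,(3,50,1e-5),5,0)
                for i in(0,1):
                    q=Q[l[:,0]==i];print('   ',len(q),ce[i],q[:,2].max(),cv2.minAreaRect(q[:,:2].astype(np.float32)*1000))
    im=s['color'][:,:,::-1];a,b,c,d=boxes['caddy'];e=boxes['unit']
    A=cv2.resize(im[b:d,a:c],(400,400),interpolation=cv2.INTER_CUBIC)
    B=cv2.resize(im[e[1]:e[3],e[0]:e[2]],(400,400),interpolation=cv2.INTER_CUBIC)
    cv2.imwrite('pics/crop_%s.png'%n,np.hstack([A,B]))
E
```

```text
scene rod 0.034 353 [0.5511 0.2872 0.04  ] [array([519.1, 383.2]), array([ 77.3, 343.4]), np.float64(18.7)]
scene rod 0.13 80 [0.5665 0.2495 0.1436] [array([566.2, 250.8]), array([25.3, 14.2]), np.float64(37.8)]
scene rod 0.157 52 [0.5632 0.2547 0.1615] [array([562.9, 256.5]), array([25.2, 22.6]), np.float64(63.6)]
scene unit 0.003 1074 [0.6385 0.0516 0.0066] [array([604.4,  99.7]), array([273. , 311.4]), np.float64(44.9)]
scene unit 0.074 936 [0.6557 0.0573 0.0778] [array([649. ,  56.6]), array([195.6,  85.6]), np.float64(8.7)]
    393 [0.5885829  0.04982721] ((0.5863425135612488, 0.05317661166191101), 0.037543341517448425)
    543 [0.70424587 0.06263774] ((0.7039225697517395, 0.06437783688306808), 0.04413862153887749)
scene caddy 0.025 1261 [ 0.5412 -0.2719  0.0304] [array([ 530.7, -223.6]), array([154.3, 164.1]), np.float64(86.7)]
scene caddy 0.068 214 [ 0.5271 -0.2477  0.0746] [array([ 554.6, -258. ]), array([116.3, 250.4]), np.float64(56.3)]
    70 [ 0.6035254  -0.27392802] 0.07981663203310356 ((626.6385498046875, -272.2518005371094), (21.333961486816406, 128.79266357421875), 87
[... 3277 characters left out ...]
] 0.11097895614398838 ((482.9590759277344, -271.0818176269531), (7.279264450073242, 24.333782196044922), 53.30825424194336)
    72 [ 0.5688508  -0.27182508] 0.11110082783040141 ((570.4141235351562, -270.7825927734375), (27.563926696777344, 14.361883163452148), 18.969879150390625)
side caddy 0.112 114 [ 0.4857 -0.2689  0.1226] [array([ 515.8, -275.6]), array([17.5, 87.7]), np.float64(73.9)]
    55 [ 0.49259147 -0.27210465] 0.128231349722659 ((522.161865234375, -277.6554260253906), (14.579229354858398, 74.97212219238281), 76.37318420410156)
    59 [ 0.4791846  -0.26584676] 0.12886857523555253 ((480.24200439453125, -264.5078430175781), (15.64220142364502, 13.238615989685059), 66.58741760253906)
```

View pics/crop_scene.png

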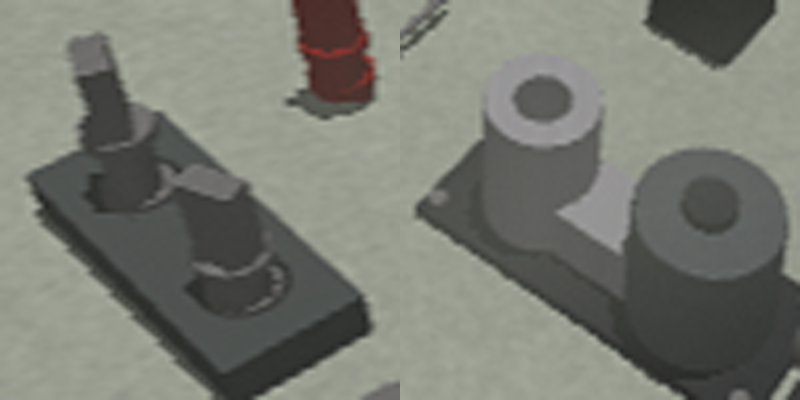

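Two bodies are in the caddy: the taller (long) one at about (0.487,-0.268) and the short one at about (0.571,-0.271). The bore is at about (0.5845,0.0525) and the rod at about (0.561,0.256). The bore-to-can distance of 0.1195 matches the 0.118 given. Next: the bottle clearance, the wrist geometry and the shift helper.

```bash
cat >> h.py <<'E'
from scipy.spatial.transform import Rotation as Ro
def pose():
    o=robot.get_obs();return np.array(o['tool_pos']),Ro.from_euler('xyz',o['ee_rot']),o
def shift(target,yaw=None):
    p,R,o=pose();w=np.array(target)-p;print('tool shift',R.inv().apply(w).round(4),'pos',p.round(4),'rpy deg',np.degrees(o['ee_rot']).round(2),'dist',np.linalg.norm(w).round(3),'F',np.round(o['wrist_force'],1),'t',o['time'],'w',round(float(o['width']),4))
E
python3 - <<'E'
from h import *
s=load('side');C=cloud(s)
for n,(u,v) in dict(bottletop=(319,92),bottle=(319,125),mug=(255,125),bench=(190,120)).items(): print(n,C[v,u].round(3))
w=load('wrist');R=pose()[1];print('cam axis in tool',R.inv().apply(w['R'][2]).round(3),'pos in tool',R.inv().apply(-w['R'].T@w['t']-pose()[0]).round(3),'cam x in tool',R.inv().apply(w['R'][0]).round(3))
shift((.561,.256,.26));print(pose()[1].apply([[1,0,0],[0,1,0]]))
E
```

```text
bottletop [0.821 0.314 0.197]
bottle [0.81  0.302 0.083]
mug [0.649 0.467 0.06 ]
bench [0.443 0.506 0.139]
cam axis in tool [-0.285 -0.     0.959] pos in tool [ 0.082  0.001 -0.178] cam x in tool [-0.  1.  0.]
tool shift [-0.4423 -0.12   -0.0553] pos [0.1847 0.5176 0.2046] rpy deg [-1.7990e+02 -1.0000e-02  1.6036e+02] dist 0.462 F [-0.6  0.3 -0.2] t 0.15 w 0.0938
[[-9.41812527e-01  3.36138564e-01  1.70608946e-04]
 [ 3.36137814e-01  9.41811286e-01 -1.69464356e-03]]
```

```bash
python3 -m crank '[[0,[-0.02,0,-0.045],[0,0,0]],[0,[-0.046,-0.012,-0.01],[0,0,0]],[0,[-0.046,-0.012,0],[0,0,0]],[0,[-0.046,-0.012,0],[0,0,0]],[0,[-0.046,-0.012,0],[0,0,0]],[0,[-0.046,-0.012,0],[0,0,0]],[0,[-0.046,-0.012,0],[0,0,0]],[0,[-0.046,-0.012,0],[0,0,0]]]'
python3 -m crank '[[0,[-0.04,-0.012,0],[0,0,0]],[0,[-0.03,-0.012,0],[0,0,0]],[0,[0,0,0],[0,0,0]]]'
python3 - <<'E'
from h import *
shift((.561,.256,.121));s=snap('wrist','w1.png');C=cloud(s)
m=(C[...,2]>.156)&(C[...,2]<.17)
n,l,st,ce=cv2.connectedComponentsWithStats(m.astype(np.uint8))
for i in range(1,n):
    if st[i,4]>60: print(st[i],ce[i],cv2.minEnclosingCircle(C[l==i][:,:2].astype(np.float32)))
E
```

```text
time: 0.95
tool_pos: [0.48, 0.3225, 0.2601]
ee_rot: [-3.141, -0.0, 2.799]
wrist_force: [-0.0, 1.1, 0.1]
width: 0.0942
finger_force: 0.0
time: 1.25
tool_pos: [0.5392, 0.2745, 0.2588]
ee_rot: [-3.139, -0.001, 2.793]
wrist_force: [-0.0, -0.2, 0.2]
width: 0.0939
finger_force: 0.0
tool shift [-0.0269 -0.0096  0.1378] pos [0.5392 0.2745 0.2588] rpy deg [-1.7986e+02 -4.0000e-02  1.6003e+02] dist 0.141 F [-0.  -0.2  0.2] t 1.25 w 0.0939
[294 213  30  30 689] [308.83454282 227.68359942] ((0.5608537793159485, 0.256228506565094), 0.013099605217576027)
```

View pics/w1.png

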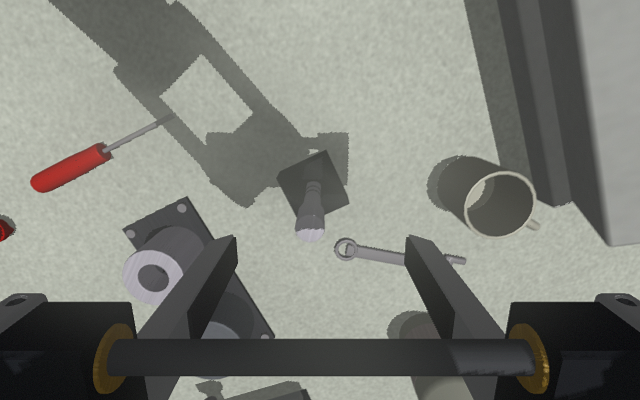

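The wrist view shows the rod head at (309,228) between the fingers and the bore mouth at (152,277). The fitted head radius of 13.1 mm is right. I'll align and descend, and measure the bore from the same picture.

```bash
python3 -m crank '[[0,[-0.027,-0.0095,0],[0,0,0]],[0,[0,0,0.045],[0,0,0]],[0,[0,0,0.045],[0,0,0]],[0,[0,0,0.03],[0,0,0]],[0,[0,0,0.012],[0,0,0]],[0,[0,0,0],[0,0,0]]]'
python3 - <<'E'
from h import *
shift((.561,.256,.119))
s=load('wrist');C=cloud(s)
m=(C[...,2]>.074)&(C[...,2]<.086);m[:,200:]=0
Q=C[m];print(len(Q),cv2.minEnclosingCircle(Q[:,:2].astype(np.float32)),Q[:,2].mean())
# inner hole: outline of top mask, inner contour
cs,h=cv2.findContours(m.astype(np.uint8),cv2.RETR_CCOMP,cv2.CHAIN_APPROX_NONE)
for c,hh in zip(cs,h[0]):
    if len(c)>30:
        e=cv2.fitEllipse(c);print(hh[3],len(c),e,onplane(s,*e[0],.08))
E
```

```text
time: 1.9
tool_pos: [0.557, 0.2603, 0.1265]
ee_rot: [-3.139, -0.004, 2.8]
wrist_force: [-0.2, -0.6, 0.4]
width: 0.0941
finger_force: 0.0
tool shift [-0.0053 -0.0027  0.0075] pos [0.557  0.2603 0.1265] rpy deg [-179.86   -0.2   160.44] dist 0.01 F [-0.2 -0.6  0.4] t 1.9 w 0.0941
1962 ((0.6413156390190125, 0.04849462956190109), 0.09141874313354492) 0.07856753738402072
-1 162 ((151.03659057617188, 275.35693359375), (54.376495361328125, 58.83864974975586), 75.85499572753906) [0.58160894 0.05340075 0.08      ]
1 80 ((153.5060577392578, 277.0555725097656), (24.5395565032959, 31.535905838012695), 118.81507110595703) [0.58450578 0.05503704 0.08      ]
```

```bash
python3 -m crank '[[0,[-0.0055,-0.0027,0.006],[0,0,0]],[0,[0,0,0],[0,0,0]]]'; python3 -c "
from h import *
shift((.561,.256,.121))"
```

```text
time: 2.1
tool_pos: [0.5644, 0.2555, 0.1243]
ee_rot: [3.14, 0.003, 2.799]
wrist_force: [0.1, -0.9, 0.1]
width: 0.0941
finger_force: 0.0
tool shift [ 0.0034 -0.0007  0.0033] pos [0.5644 0.2555 0.1243] rpy deg [1.7989e+02 1.7000e-01 1.6035e+02] dist 0.005 F [ 0.1 -0.9  0.1] t 2.1 w 0.0941
```

```bash
python3 -m crank '[[0,[0.001,0,0.002],[0,0,0]],[0.5,[0,0,0],[0,0,0]],[1,[0,0,0],[0,0,0]],[1,[0,0,0],[0,0,0]],[1,[0,0,0],[0,0,0]],[1,[0,0,0],[0,0,0]],[1,[0,0,0],[0,0,0]]]'; python3 -c "
from h import *
shift((.561,.256,.121))"
```

```text
time: 2.8
tool_pos: [0.5621, 0.2558, 0.1205]
ee_rot: [3.142, -0.0, 2.799]
wrist_force: [0.4, 0.5, -0.7]
width: 0.0496
finger_force: 0.0
tool shift [ 0.0012 -0.0002 -0.0005] pos [0.5621 0.2558 0.1205] rpy deg [180.    -0.   160.36] dist 0.001 F [ 0.4  0.5 -0.7] t 2.8 w 0.0496
```

```bash
python3 -m crank '[[1,[0,0,0],[0,0,0]],[1,[0,0,0],[0,0,0]],[1,[0,0,0],[0,0,0]],[1,[0,0,0],[0,0,0]],[1,[0,0,0],[0,0,0]],[1,[0,0,0],[0,0,0]]]'; python3 -m crank '[[1,[0,0,-0.03],[0,0,0]],[1,[0,0,-0.03],[0,0,0]],[1,[0,0,-0.03],[0,0,0]],[1,[0,0,-0.03],[0,0,0]],[1,[0,0,0],[0,0,0]]]'; python3 -c "
from h import *
shift((.584,.0535,.24))"
```

```text
time: 3.4
tool_pos: [0.5622, 0.2557, 0.1205]
ee_rot: [3.142, 0.0, 2.799]
wrist_force: [0.1, 0.4, -0.5]
width: 0.0258
finger_force: 30.0
time: 3.9
tool_pos: [0.5641, 0.2565, 0.2461]
ee_rot: [3.135, 0.008, 2.799]
wrist_force: [0.2, -0.3, -0.9]
width: 0.025
finger_force: 30.0
tool shift [-0.0869 -0.1845  0.0056] pos [0.5641 0.2565 0.2461] rpy deg [179.63   0.45 160.36] dist 0.204 F [ 0.2 -0.3 -0.9] t 3.9 w 0.025
```

```bash
python3 -m crank '[[1,[-0.0174,-0.0369,0],[0,0,0]],[1,[-0.0174,-0.0369,0],[0,0,0]],[1,[-0.0174,-0.0369,0],[0,0,0]],[1,[-0.0174,-0.0369,0],[0,0,0]],[1,[-0.0154,-0.0369,0],[0,0,0]],[1,[0,0,0],[0,0,0]],[1,[0,0,0],[0,0,0]]]'; python3 - <<'E'
from h import *
shift((.584,.0535,.21))
s=snap('wrist','w2.png');C=cloud(s)
m=((C[...,2]>.074)&(C[...,2]<.086)&(np.hypot(C[...,0]-.584,C[...,1]-.053)<.045))
Q=C[m];print(len(Q),cv2.minEnclosingCircle(Q[:,:2].astype(np.float32)))
E
```

```text
time: 4.6
tool_pos: [0.5796, 0.0528, 0.2384]
ee_rot: [-3.141, -0.003, 2.797]
wrist_force: [-0.5, 0.3, -0.8]
width: 0.0256
finger_force: 30.0
tool shift [-0.004   0.0022  0.0284] pos [0.5796 0.0528 0.2384] rpy deg [-179.99   -0.18  160.25] dist 0.029 F [-0.5  0.3 -0.8] t 4.6 w 0.0256
2536 ((0.5859898924827576, 0.05209025368094444), 0.03591689467430115)
```

View pics/w2.png

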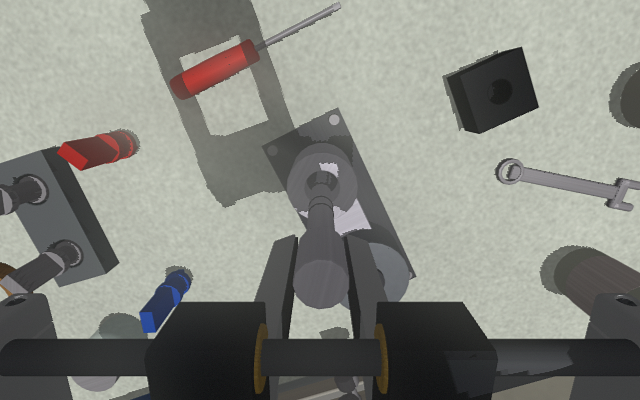

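The rod is held upright over the housing at (322,180), the fitted radius of 35.9 mm matches, and the bore is at about (0.585,0.0525). The stand's hole is visible at (498,91). I'll lower the rod.

```bash
python3 -m crank '[[1,[-0.005,0.0015,0],[0,0,0]],[1,[0,0,0.025],[0,0,0]],[1,[0,0,0.025],[0,0,0]],[1,[0,0,0.02],[0,0,0]],[1,[0,0,0],[0,0,0]]]';python3 -m crank '[[1,[0,0,0.006],[0,0,0]],[1,[0,0,0.004],[0,0,0]],[1,[0,0,0.004],[0,0,0]],[1,[0,0,0.003],[0,0,0]],[1,[0,0,0],[0,0,0]]]'
```

```text
time: 5.15
tool_pos: [0.5834, 0.0546, 0.1662]
ee_rot: [-3.139, -0.007, 2.801]
wrist_force: [-0.2, -0.9, -1.0]
width: 0.0254
finger_force: 30.0
time: 5.65
tool_pos: [0.5854, 0.0531, 0.1533]
ee_rot: [3.142, -0.0, 2.799]
wrist_force: [0.1, 0.1, -0.4]
width: 0.0257
finger_force: 30.0
```

```bash
python3 -m crank '[[1,[0,0,0.002],[0,0,0]],[1,[0,0,0.002],[0,0,0]],[1,[0,0,0],[0,0,0]],[1,[0,0,0],[0,0,0]]]'
```

```text
time: 6.05
tool_pos: [0.5858, 0.0531, 0.1504]
ee_rot: [3.141, 0.001, 2.799]
wrist_force: [0.2, -0.5, 2.7]
width: 0.0257
finger_force: 30.0
```

```bash
python3 -m crank '[[1,[0,0,0.001],[0,0,0]],[1,[0,0,0.001],[0,0,0]],[1,[0,0,0],[0,0,0]]]'
```

```text
time: 6.35
tool_pos: [0.586, 0.053, 0.1503]
ee_rot: [3.141, 0.003, 2.799]
wrist_force: [-2.5, -0.1, 9.2]
width: 0.0256
finger_force: 30.0
```

The rod met firm contact with its tip at z of about 0.040, so the bore is 40 mm deep and the short coupling is the one. Raising, then back to the stand.

```bash
python3 -m crank '[[1,[0,0,-0.02],[0,0,0]],[1,[0,0,-0.035],[0,0,0]],[1,[0,0,-0.04],[0,0,0]],[1,[0.017,0.037,0],[0,0,0]],[1,[0.017,0.037,0],[0,0,0]],[1,[0.017,0.037,0],[0,0,0]],[1,[0.017,0.037,0],[0,0,0]],[1,[0.017,0.037,0],[0,0,0]]]'; python3 -m crank '[[1,[0,0,0],[0,0,0]],[1,[0,0,0],[0,0,0]]]'; python3 - <<'E'
from h import *
shift((.5615,.2557,.1225))
s=load('wrist');C=cloud(s)
m=((C[...,2]>.036)&(C[...,2]<.044)&(np.hypot(C[...,0]-.561,C[...,1]-.256)<.05)).astype(np.uint8)
cs,h=cv2.findContours(m,cv2.RETR_CCOMP,cv2.CHAIN_APPROX_NONE)
for c,hh in zip(cs,h[0]):
    if len(c)>30: e=cv2.fitEllipse(c);print(hh[3],len(c),onplane(s,*e[0],.04),e)
Q=C[m>0];print(cv2.minAreaRect(Q[:,:2].astype(np.float32)*1000))
E
```

```text
time: 7.15
tool_pos: [0.5671, 0.2574, 0.2417]
ee_rot: [-3.141, -0.001, 2.799]
wrist_force: [0.6, -0.1, -1.0]
width: 0.0255
finger_force: 30.0
time: 7.35
tool_pos: [0.5672, 0.2565, 0.2415]
ee_rot: [-3.14, -0.001, 2.801]
wrist_force: [0.0, 0.9, -1.1]
width: 0.0255
finger_force: 30.0
tool shift [ 0.005  -0.0025  0.119 ] pos [0.5672 0.2565 0.2415] rpy deg [-1.7992e+02 -5.0000e-02  1.6047e+02] dist 0.119 F [ 0.   0.9 -1.1] t 7.35 w 0.0255
-1 241 [0.55982292 0.25577313 0.04      ] ((498.844970703125, 90.22321319580078), (70.17589569091797, 81.82445526123047), 40.68114471435547)
0 68 [0.56081027 0.25499755 0.04      ] ((498.2948913574219, 91.43236541748047), (22.165740966796875, 25.876426696777344), 31.434785842895508)
((561.304443359375, 256.40057373046875), (65.44983673095703, 66.29763793945312), 5.402266025543213)
```

```bash
python3 -m crank '[[1,[0.0053,-0.0025,0],[0,0,0]],[1,[0,0,0.03],[0,0,0]],[1,[0,0,0.03],[0,0,0]],[1,[0,0,0.02],[0,0,0]],[1,[0,0,0],[0,0,0]],[1,[0,0,0],[0,0,0]]]';python3 -c "
from h import *
shift((.5613,.2557,.1225))"
```

```text
time: 7.95
tool_pos: [0.5618, 0.2541, 0.1629]
ee_rot: [-3.141, -0.0, 2.797]
wrist_force: [0.5, 0.0, -0.4]
width: 0.0256
finger_force: 30.0
tool shift [0.001  0.0013 0.0404] pos [0.5618 0.2541 0.1629] rpy deg [-179.99   -0.    160.26] dist 0.04 F [ 0.5  0.  -0.4] t 7.95 w 0.0256
```

```bash
python3 -m crank '[[1,[0.001,0.0013,0.01],[0,0,0]],[1,[0,0,0.01],[0,0,0]],[1,[0,0,0.008],[0,0,0]],[1,[0,0,0.006],[0,0,0]],[1,[0,0,0.004],[0,0,0]],[1,[0,0,0],[0,0,0]]]'
```

```text
time: 8.55
tool_pos: [0.5608, 0.2569, 0.1235]
ee_rot: [-3.141, -0.001, 2.799]
wrist_force: [-0.4, -0.3, -1.3]
width: 0.0256
finger_force: 30.0
```

```bash
python3 -m crank '[[1,[0,0,0.002],[0,0,0]],[1,[0,0,0],[0,0,0]],[0.3,[0,0,0],[0,0,0]],[0.3,[0,0,0],[0,0,0]],[0.3,[0,0,0],[0,0,0]],[0.3,[0,0,0],[0,0,0]],[0.3,[0,0,0],[0,0,0]]]'; python3 -m crank '[[0.3,[0,0,-0.03],[0,0,0]],[0.3,[0,0,-0.04],[0,0,0]],[0.3,[0,0,-0.04],[0,0,0]],[0.3,[0,0,0],[0,0,0]],[0.3,[0,0,0],[0,0,0]]]';python3 - <<'E'
from h import *
p,R,o=pose()
s=snap('wrist','w3.png');C=cloud(s)
m=(C[...,2]>.156)&(C[...,2]<.17)&(np.hypot(C[...,0]-.561,C[...,1]-.256)<.03)
Q=C[m];print(len(Q),cv2.minEnclosingCircle(Q[:,:2].astype(np.float32)),Q[:,2].mean())
shift((.571,-.15,.24))
# tang rect from earlier, short coupling z .112-.13 would be nothing; top at .108
for n in('scene','side'):
    s=load(n);C=cloud(s);m=(C[...,2]>.102)&(C[...,2]<.112)&(np.hypot(C[...,0]-.571,C[...,1]+.271)<.025)
    print(n,m.sum(),cv2.minAreaRect(C[m][:,:2].astype(np.float32)*1000))
E
```

```text
time: 9.25
tool_pos: [0.5613, 0.2569, 0.1227]
ee_rot: [3.141, 0.0, 2.799]
wrist_force: [0.1, 0.2, -0.4]
width: 0.0621
finger_force: 0.0
time: 9.75
tool_pos: [0.5618, 0.2571, 0.234]
ee_rot: [3.139, 0.003, 2.799]
wrist_force: [1.1, 0.7, -0.5]
width: 0.0661
finger_force: 0.0
872 ((0.5603262186050415, 0.25787153840065), 0.01293450128287077) 0.1606629168900142
tool shift [-0.1462 -0.3798 -0.0081] pos [0.561  0.2569 0.2319] rpy deg [-1.7998e+02 -3.0000e-02  1.6036e+02] dist 0.407 F [-0.3  0.3 -1. ] t 9.8 w 0.0655
scene 94 ((571.9059448242188, -269.5809020996094), (26.969697952270508, 15.264320373535156), 22.323020935058594)
side 66 ((570.4141235351562, -270.7825927734375), (27.563926696777344, 14.361883163452148), 18.969879150390625)
```

The rod stands in its stand again with its top at 0.161 m and centred. The short tang is at (0.571,-0.270) with its width at about 20.5°, so the tool yaw must become 200.5° (+40°).

```bash
python3 -m crank '[[0.3,[-0.0183,-0.046,0],[0,0,0]],[0.3,[-0.0183,-0.046,0],[0,0,0]],[0.3,[-0.0183,-0.046,0],[0,0,0]],[0.3,[-0.0183,-0.046,0],[0,0,0]],[0.3,[-0.0183,-0.046,0],[0,0,0]],[0.3,[-0.0183,-0.046,0],[0,0,0]],[0.3,[-0.0183,-0.046,0],[0,0,0]],[0.3,[-0.0183,-0.046,0],[0,0,0]]]'; python3 -m crank '[[0.3,[0,0,0],[0,0,-8]],[0.3,[0,0,0],[0,0,-8]],[0.3,[0,0,0],[0,0,-8]],[0.3,[0,0,0],[0,0,-8]],[0.3,[0,0,0],[0,0,-8]],[0.3,[0,0,0],[0,0,0]]]';python3 - <<'E'
from h import *
shift((.571,-.27,.24));print(np.degrees(pose()[2]['joint_positions']).round(1))
E
```

```text
time: 10.6
tool_pos: [0.5741, -0.1405, 0.2296]
ee_rot: [3.141, -0.005, 2.799]
wrist_force: [-0.2, 0.6, -0.5]
width: 0.066
finger_force: 0.0
time: 11.2
tool_pos: [0.5744, -0.1386, 0.2296]
ee_rot: [3.138, -0.004, -2.787]
wrist_force: [0.3, 0.3, -1.6]
width: 0.0656
finger_force: 0.0
tool shift [ 0.0489 -0.122  -0.0106] pos [ 0.5744 -0.1386  0.2296] rpy deg [ 179.82   -0.21 -159.66] dist 0.132 F [ 0.3  0.3 -1.6] t 11.2 w 0.0656
[ -19.1   10.3   69.9    0.   100.1 -129.4]
```

```bash
python3 -m crank '[[0.3,[0.0163,-0.0407,0],[0,0,0]],[0.3,[0.0163,-0.0407,0],[0,0,0]],[0.3,[0.0163,-0.0407,0],[0,0,0]],[0.3,[0,0,0],[0,0,0]],[0.3,[0,0,0],[0,0,0]]]';python3 - <<'E'
from h import *
s=snap('wrist','w4.png');C=cloud(s)
m=(C[...,2]>.103)&(C[...,2]<.113)&(np.hypot(C[...,0]-.571,C[...,1]+.271)<.03)
r=cv2.minAreaRect(C[m][:,:2].astype(np.float32)*1000);print(m.sum(),r,C[m][:,2].mean())
shift((r[0][0]/1000,r[0][1]/1000,.085))
E
```

```text
time: 11.7
tool_pos: [0.5713, -0.2709, 0.2304]
ee_rot: [3.138, -0.002, -2.79]
wrist_force: [-0.5, -0.7, 1.1]
width: 0.0658
finger_force: 0.0
456 ((571.2863159179688, -270.91058349609375), (25.670392990112305, 13.637981414794922), 20.51943016052246) 0.10680549413134507
tool shift [ 0.0005 -0.0012  0.146 ] pos [ 0.5717 -0.2699  0.231 ] rpy deg [ 1.7985e+02 -7.0000e-02 -1.5976e+02] dist 0.146 F [-0.2  0.8 -0.1] t 11.75 w 0.0662
```

View pics/w4.png

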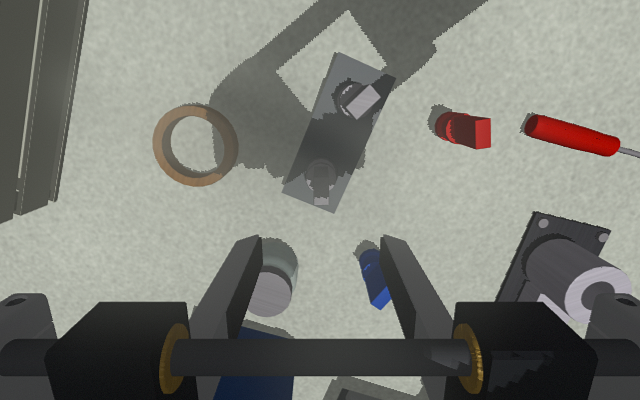

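The short coupling's tang (25.7 x 13.6 mm, yaw 20.5°) is centred between the fingers at (320,195) with nothing in the way. Descending.

```bash
python3 -m crank '[[0.3,[0.0005,-0.0006,0.03],[0,0,-0.3]],[0.3,[0,0,0.045],[0,0,0]],[0.3,[0,0,0.045],[0,0,0]],[0.3,[0,0,0.025],[0,0,0]],[0.3,[0,0,0.012],[0,0,0]],[0.3,[0,0,0],[0,0,0]],[0.3,[0,0,0],[0,0,0]]]';python3 - <<'E'
from h import *
shift((.5713,-.2709,.070))
E
```

```text
time: 12.45
tool_pos: [0.5729, -0.2709, 0.0773]
ee_rot: [-3.14, 0.002, -2.78]
wrist_force: [0.1, 0.1, 0.6]
width: 0.0658
finger_force: 0.0
tool shift [0.0015 0.0005 0.0073] pos [ 0.5729 -0.2709  0.0773] rpy deg [-1.7988e+02  1.1000e-01 -1.5930e+02] dist 0.007 F [0.1 0.1 0.6] t 12.45 w 0.0658
```

```bash
python3 -m crank '[[0.3,[0.001,0.0005,0.0065],[0,0,0]],[1,[0,0,0],[0,0,0]],[1,[0,0,0],[0,0,0]],[1,[0,0,0],[0,0,0]],[1,[0,0,0],[0,0,0]],[1,[0,0,0],[0,0,0]],[1,[0,0,0],[0,0,0]],[1,[0,0,0],[0,0,0]]]';python3 -m crank '[[1,[0,0,0],[0,0,0]],[1,[0,0,0],[0,0,0]],[1,[0,0,0],[0,0,0]]]'
```

```text
time: 13.25
tool_pos: [0.5706, -0.2709, 0.0689]
ee_rot: [3.141, -0.0, -2.781]
wrist_force: [-0.3, 0.1, 0.3]
width: 0.014
finger_force: 30.0
time: 13.55
tool_pos: [0.5707, -0.271, 0.0689]
ee_rot: [3.142, 0.0, -2.781]
wrist_force: [-1.1, -0.1, 0.1]
width: 0.0133
finger_force: 30.0
```

```bash
python3 -m crank '[[1,[0,0,-0.03],[0,0,0]],[1,[0,0,-0.04],[0,0,0]],[1,[0,0,-0.04],[0,0,0]],[1,[0,0,-0.025],[0,0,0]],[1,[0,0,0],[0,0,0]]]';python3 - <<'E'
from h import *
shift((.585,.0525,.205))
E
```

```text
time: 14.05
tool_pos: [0.5725, -0.272, 0.2091]
ee_rot: [-3.134, 0.006, -2.781]
wrist_force: [-0.2, 0.1, -1.1]
width: 0.014
finger_force: 30.0
tool shift [-0.1262  0.2993  0.0027] pos [ 0.5725 -0.272   0.2091] rpy deg [-179.59    0.34 -159.34] dist 0.325 F [-0.2  0.1 -1.1] t 14.05 w 0.014
```

```bash
python3 -m crank '[[1,[-0.0157,0.0372,0],[0,0,0]],[1,[-0.0157,0.0372,0],[0,0,0]],[1,[-0.0157,0.0372,0],[0,0,0]],[1,[-0.0157,0.0372,0],[0,0,0]],[1,[-0.0157,0.0372,0],[0,0,0]],[1,[-0.0157,0.0372,0],[0,0,0]],[1,[-0.0157,0.0372,0],[0,0,0]],[1,[-0.0157,0.0372,0],[0,0,0]]]';python3 -m crank '[[1,[0,0,0],[0,0,0]],[1,[0,0,0],[0,0,0]]]';python3 - <<'E'
from h import *
s=snap('wrist','w5.png');C=cloud(s)
m=((C[...,2]>.074)&(C[...,2]<.086)&(np.hypot(C[...,0]-.585,C[...,1]-.0525)<.045))
Q=C[m];print(len(Q),cv2.minEnclosingCircle(Q[:,:2].astype(np.float32)))
shift((.585,.0525,.155))
E
```

```text
time: 14.85
tool_pos: [0.5818, 0.0534, 0.2007]
ee_rot: [3.14, -0.004, -2.781]
wrist_force: [0.6, -0.5, -2.3]
width: 0.0135
finger_force: 30.0
time: 15.05
tool_pos: [0.5821, 0.0526, 0.2012]
ee_rot: [3.141, -0.004, -2.779]
wrist_force: [-0.2, -0.0, -2.6]
width: 0.0137
finger_force: 30.0
2786 ((0.5859643220901489, 0.05191488564014435), 0.03593595325946808)
tool shift [-0.003  -0.0001  0.0466] pos [0.5823 0.0515 0.2017] rpy deg [ 179.96   -0.21 -159.32] dist 0.047 F [-0.9  0.2 -2.2] t 15.1 w 0.014
```

View pics/w5.png

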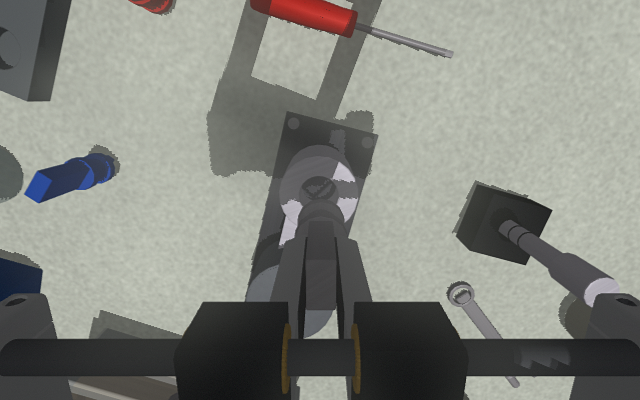

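The coupling is held over the bore, the rod stands in its stand, and a slanted slot can be seen in the bore floor around (318,188). I'll enlarge it.

```bash
python3 - <<'E'
from h import *
s=load('wrist');im=s['color'][165:215,285:350,::-1]
g=cv2.normalize(im,None,0,255,cv2.NORM_MINMAX);g=np.clip(g.astype(float)*2,0,255).astype(np.uint8)
cv2.imwrite('pics/slot.png',cv2.resize(g,None,fx=12,fy=12,interpolation=cv2.INTER_CUBIC))
E
```

```text
(no output)
```

View pics/slot.png

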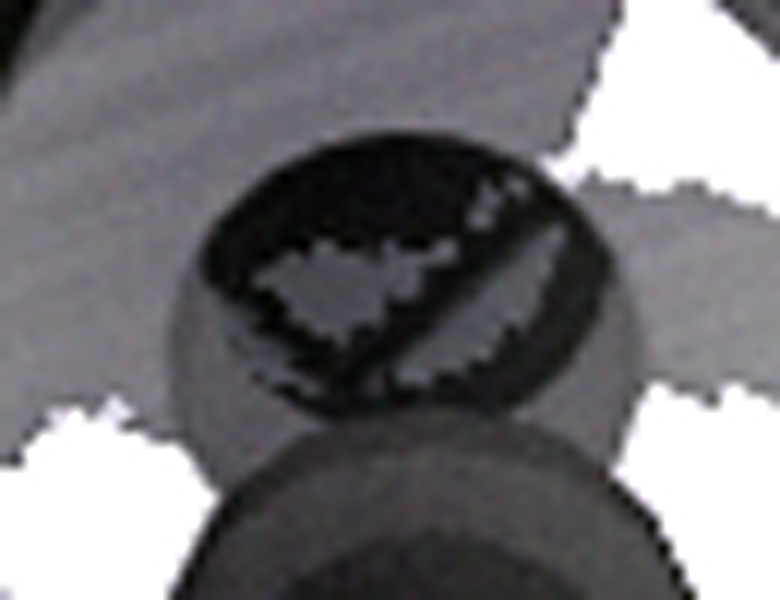

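The slot's lower-right edge runs from crop (385,380) to (555,225), which is pixels (317.1,196.7) to (331.3,183.8). I'll convert that on the plane z = 0.040.

```bash
python3 - <<'E'
from h import *
s=load('wrist')
a=onplane(s,285+385/12,165+380/12,.04);b=onplane(s,285+555/12,165+225/12,.04);d=b-a
print(a,b,np.degrees(np.arctan2(d[1],d[0])))
a=onplane(s,285+360/12,165+350/12,.04);b=onplane(s,285+470/12,165+250/12,.04);d=b-a
print(np.degrees(np.arctan2(d[1],d[0])))
shift((.5855,.0522,.145))
E
```

```text
[0.59854108 0.05483503 0.04      ] [0.58092775 0.06335921 0.04      ] 154.17477998553662
153.9867808725521
tool shift [-0.0034 -0.0005  0.0566] pos [0.5823 0.0515 0.2017] rpy deg [ 179.96   -0.21 -159.32] dist 0.057 F [-0.9  0.2 -2.2] t 15.1 w 0.014
```

The slot lies at about 154° (equivalent to −26°), within the allowed range, and the edge offset is about right (8.0 mm measured, 6.5 expected). I'll turn the tool from 200.7° to 154°.

```bash
python3 -m crank '[[1,[-0.0034,-0.0005,0],[0,0,7.8]],[1,[0,0,0],[0,0,7.8]],[1,[0,0,0],[0,0,7.8]],[1,[0,0,0],[0,0,7.8]],[1,[0,0,0],[0,0,7.8]],[1,[0,0,0],[0,0,7.7]],[1,[0,0,0],[0,0,0]],[1,[0,0,0],[0,0,0]]]';python3 - <<'E'
from h import *
shift((.5855,.0522,.145))
s=snap('wrist')
C=cloud(s);m=((C[...,2]>.074)&(C[...,2]<.086)&(np.hypot(C[...,0]-.585,C[...,1]-.0525)<.045))
Q=C[m];print(len(Q),cv2.minEnclosingCircle(Q[:,:2].astype(np.float32)))
E
```

```text
time: 15.9
tool_pos: [0.5864, 0.0512, 0.2033]
ee_rot: [-3.141, -0.001, 2.688]
wrist_force: [0.6, -0.2, -3.5]
width: 0.014
finger_force: 30.0
tool shift [0.0011 0.0005 0.0583] pos [0.5864 0.0512 0.2033] rpy deg [-1.7996e+02 -5.0000e-02  1.5401e+02] dist 0.058 F [ 0.6 -0.2 -3.5] t 15.9 w 0.014
2875 ((0.5858943462371826, 0.051996879279613495), 0.035983528941869736)
```

```bash
python3 -m crank '[[1,[0.0005,0.0005,0.02],[0,0,0]],[1,[0,0,0.02],[0,0,0]],[1,[0,0,0.014],[0,0,0]],[1,[0,0,0],[0,0,0]],[1,[0,0,0],[0,0,0]]]';python3 -m crank '[[1,[0,0,0],[0,0,0]]]';python3 - <<'E'
from h import *
shift((.5858,.0521,.145))
E
```

```text
time: 16.45
tool_pos: [0.5864, 0.0531, 0.1501]
ee_rot: [-3.142, -0.0, 2.688]
wrist_force: [0.1, -0.7, -2.2]
width: 0.0135
finger_force: 30.0
time: 16.55
tool_pos: [0.5871, 0.0532, 0.1514]
ee_rot: [3.14, 0.002, 2.687]
wrist_force: [-0.9, -0.7, -1.6]
width: 0.0141
finger_force: 30.0
tool shift [ 0.0007 -0.0015  0.0064] pos [0.5871 0.0532 0.1514] rpy deg [1.7994e+02 1.2000e-01 1.5398e+02] dist 0.007 F [-0.9 -0.7 -1.6] t 16.55 w 0.0141
```

```bash
python3 -m crank '[[1,[0.0004,-0.0012,0.004],[0,0,0]],[1,[0,0,0.004],[0,0,0]],[1,[0,0,0.004],[0,0,0]],[1,[0,0,0.004],[0,0,0]],[1,[0,0,0],[0,0,0]]]';python3 -m crank '[[1,[0,0,0.003],[0,0,0]],[1,[0,0,0.003],[0,0,0]],[1,[0,0,0],[0,0,0]]]'
```

```text
time: 17.05
tool_pos: [0.5848, 0.0523, 0.1329]
ee_rot: [-3.141, -0.002, 2.687]
wrist_force: [-1.3, 0.2, -1.8]
width: 0.0136
finger_force: 30.0
time: 17.35
tool_pos: [0.5851, 0.0523, 0.1274]
ee_rot: [-3.141, -0.001, 2.687]
wrist_force: [-0.3, -0.0, -2.5]
width: 0.0141
finger_force: 30.0
```

```bash
python3 -m crank '[[1,[0,0,0.004],[0,0,0]],[1,[0,0,0.004],[0,0,0]],[1,[0,0,0.004],[0,0,0]],[1,[0,0,0],[0,0,0]]]';python3 -m crank '[[1,[0,0,0.004],[0,0,0]],[1,[0,0,0.004],[0,0,0]],[1,[0,0,0.004],[0,0,0]],[1,[0,0,0],[0,0,0]]]'
```

```text
time: 17.75
tool_pos: [0.5849, 0.0523, 0.1149]
ee_rot: [-3.141, -0.002, 2.687]
wrist_force: [-0.3, 0.6, -2.4]
width: 0.0138
finger_force: 30.0
time: 18.15
tool_pos: [0.5849, 0.0523, 0.103]
ee_rot: [-3.141, -0.002, 2.687]
wrist_force: [0.2, -0.3, -2.9]
width: 0.0135
finger_force: 30.0
```

```bash
python3 -m crank '[[1,[0,0,0.003],[0,0,0]],[1,[0,0,0.002],[0,0,0]],[1,[0,0,0.001],[0,0,0]],[1,[0,0,0],[0,0,0]]]'
```

```text
time: 18.55
tool_pos: [0.5853, 0.0523, 0.0977]
ee_rot: [-3.141, -0.0, 2.687]
wrist_force: [0.4, -1.2, -2.5]
width: 0.0139
finger_force: 30.0
```

```bash
python3 -m crank '[[1,[0,0,0.002],[0,0,0]],[1,[0,0,0.002],[0,0,0]],[1,[0,0,0],[0,0,0]]]';python3 -m crank '[[1,[0,0,0.0015],[0,0,0]],[1,[0,0,0.001],[0,0,0]],[1,[0,0,0],[0,0,0]]]'
```

```text
time: 18.85
tool_pos: [0.5852, 0.0523, 0.0935]
ee_rot: [-3.141, -0.001, 2.687]
wrist_force: [-1.1, -1.2, -1.9]
width: 0.0139
finger_force: 30.0
time: 19.15
tool_pos: [0.5853, 0.0523, 0.0913]
ee_rot: [-3.142, -0.0, 2.687]
wrist_force: [-0.9, 0.1, -2.7]
width: 0.0138
finger_force: 30.0
```

The lug went straight into the slot and the collar is nearly flush. I'll seat it, release and retreat.

```bash
python3 -m crank '[[1,[0,0,0.001],[0,0,0]],[1,[0,0,0],[0,0,0]],[1,[0,0,0],[0,0,0]]]';python3 -m crank '[[0.3,[0,0,0],[0,0,0]],[0.3,[0,0,0],[0,0,0]],[0.3,[0,0,0],[0,0,0]],[0.3,[0,0,0],[0,0,0]],[0.3,[0,0,0],[0,0,0]]]'; python3 -m crank '[[0.3,[0,0,-0.03],[0,0,0]],[0.3,[0,0,-0.04],[0,0,0]],[0.3,[0,0,-0.04],[0,0,0]],[0.3,[0,0,-0.04],[0,0,0]],[0.3,[0,0,0],[0,0,0]],[0.3,[0,0,0],[0,0,0]]]';python3 - <<'E'
from h import *
s=snap('wrist','w6.png')
for n,s in(('wrist',s),('side',snap('side')),('scene',snap('scene'))):
    C=cloud(s)
    r=np.hypot(C[...,0]-.5855,C[...,1]-.0522)
    def st(m): return m.sum(),(C[m].mean(0).round(4) if m.any() else None)
    z=C[...,2]
    print(n,'ring',st((r>.02)&(r<.034)&(z>.07)&(z<.09)),'collar',st((r<.0155)&(z>.065)&(z<.1)),'z med',np.median(z[(r<.0155)&(z>.065)&(z<.1)]),'tang top',st((r<.02)&(z>.124)&(z<.14)))
    q=np.hypot(C[...,0]-.561,C[...,1]-.256);print('  rod',st((q<.02)&(z>.157)&(z<.17)),'long',st((np.hypot(C[...,0]-.487,C[...,1]+.268)<.03)&(z>.12)&(z<.135)))
print(robot.get_obs()['wrist_force'],robot.get_obs()['width'])
E
```

```text
time: 19.45
tool_pos: [0.5856, 0.0523, 0.0909]
ee_rot: [3.141, 0.0, 2.687]
wrist_force: [-1.1, 0.1, -0.5]
width: 0.014
finger_force: 30.0
time: 19.95
tool_pos: [0.5855, 0.0523, 0.0905]
ee_rot: [3.141, 0.0, 2.687]
wrist_force: [0.6, -0.3, -0.8]
width: 0.0504
finger_force: 0.0
time: 20.55
tool_pos: [0.586, 0.0523, 0.2418]
ee_rot: [3.14, 0.003, 2.687]
wrist_force: [0.9, -0.0, 0.0]
width: 0.066
finger_force: 0.0
wrist ring (np.int64(2149), array([0.583 , 0.0534, 0.0789])) collar (np.int64(387), array([0.581 , 0.054 , 0.0803])) z med 0.07899142348884249 tang top (np.int64(490), array([0.5855, 0.0533, 0.1288]))
  rod (np.int64(1242), array([0.56  , 0.2565, 0.1607])) long (np.int64(0), None)
side ring (np.int64(178), array([0.5814, 0.0456, 0.0799])) collar (np.int64(76), array([0.5821, 0.0464, 0.0863])) z med 0.08496352218895645 tang top (np.int64(48), array([0.5848, 0.0511, 0.129 ]))
  rod (np.int64(42), array([0.5594, 0.2548, 0.1617])) long (np.int64(82), array([ 0.4859, -0.2677,  0.1251]))
scene ring (np.int64(230), array([0.5895, 0.0475, 0.0805])) collar (np.int64(82), array([0.5892, 0.047 , 0.0864])) z med 0.08420211936369582 tang top (np.int64(54), array([0.5881, 0.0514, 0.1298]))
  rod (np.int64(53), array([0.5626, 0.2557, 0.1615])) long (np.int64(74), array([ 0.4895, -0.2662,  0.1259]))
[ 0.43763637  0.46150809 -0.51604297] 0.06621184090081403
```

View pics/w6.png

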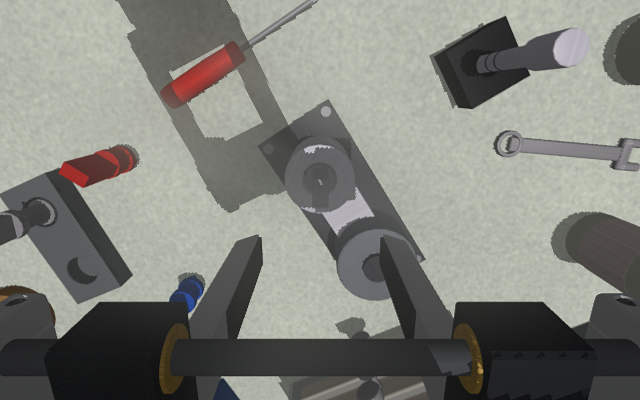

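The picture shows the coupling seated in the housing at (320,175). Its tang top measures 0.129–0.130 m (0.130 is flush) and the collar is level with the ring. The rod is in its stand, the long coupling is untouched, and the hand is clear.

```bash
python3 -c "
from bench import robot
print(robot.close_job())"
```

```text
the job is handed in; nothing more can be done
None
```

The bore measured 40 mm deep, so I seated the short coupling with its lug in the slot and its collar flush to within about 1 mm by camera, stood the rod back in its stand, and handed the job in at about 21 s (no verdict was returned).

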